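# Find the canister lid that rocks and press it home

### The job

One of the four blue push-in lids on the white canisters is not seated: it looks like the others but rocks when its edge is pressed. With the closed fingertips press near the edge of one lid after another until you see or feel one rock, then press that lid in its middle until it is fully home, and finish still holding it down with the fingertips so that the trapped air can leak out. Never push a lid with more than 40 N, and do not lift, tip or push aside anything.

Things in the scene. Friction and masses are not known exactly. Their poses are not given: they have to be found in the camera images.
- lid_a_top (a point): Centre of the flat top of round blue push-in lid A, 111 mm across, skirt reaching 28 mm below this point over the canister's mouth; z axis = up out of the lid (shows its tilt). All lids look alike. Any seated lid: pressed anywhere it stays level, begins to give at 3 N, is 1.6 mm down at 9 N, then hard; springs back.
- can_a: The loose white round canister under lid A, 98 mm across, 0.7 to 1 kg, standing on the bench; origin at the centre of its underside, z up. The four differ in height (lid tops 115 to 165 mm above the bench).
- lid_b_top (a point): Centre of the flat top of round blue push-in lid B, 111 mm across, skirt reaching 28 mm below this point over the canister's mouth; z axis = up out of the lid (shows its tilt). All lids look alike. The unseated lid, whichever it is: lies level; pressed under 1 N 30 to 38 mm from its centre it tilts about 0.12 rad (that side sinks 3 mm to a hard stop, the far side rises 6 mm); levels when let go.
- can_b: The loose white round canister under lid B, 98 mm across, 0.7 to 1 kg, standing on the bench; origin at the centre of its underside, z up. The four differ in height (lid tops 115 to 165 mm above the bench).
- lid_c_top (a point): Centre of the flat top of round blue push-in lid C, 111 mm across, skirt reaching 28 mm below this point over the canister's mouth; z axis = up out of the lid (shows its tilt). All lids look alike. A lid's height does not tell whether it is seated: the canisters differ in height.
- can_c: The loose white round canister under lid C, 98 mm across, 0.7 to 1 kg, standing on the bench; origin at the centre of its underside, z up. The four differ in height (lid tops 115 to 165 mm above the bench).
- lid_d_top (a point): Centre of the flat top of round blue push-in lid D, 111 mm across, skirt reaching 28 mm below this point over the canister's mouth; z axis = up out of the lid (shows its tilt). All lids look alike. Seating the unseated lid, whichever it is: pushed within 8 mm of its centre with 14 to 18 N it slides 4 mm down to a hard stop, stays, and rocks no more.
- can_d: The loose white round canister under lid D, 98 mm across, 0.7 to 1 kg, standing on the bench; origin at the centre of its underside, z up. The four differ in height (lid tops 115 to 165 mm above the bench).
- shaker: Bystander: steel salt shaker, 42 mm across, 88 mm tall; origin at the centre of its underside.
- spice: Bystander: spice jar with a red cap, 48 mm across, 95 mm tall; origin at the centre of its underside.
- mug: Bystander: blue mug, 82 mm across, 92 mm tall, handle towards its own +y; origin at the centre of its underside.
- spray: Bystander: blue spray bottle with a white and red trigger head, 72 mm across, 240 mm tall; origin at the centre of its underside.
- scoop: Bystander: aluminium measuring scoop, cup 62 mm across and 35 mm tall, handle 110 mm towards its own -x; origin at the centre of the cup's underside.
Not all that is in view belongs to the job. What is shaped like the part that bears lid_a_top but orange is not meant.

How it is judged:
By the outcome, as a careful person would: the job done as asked, in the order asked, and still so for the second after the job is handed in, while the arm keeps its last pose, push and grip.
It also fails if it takes over 48 s, if anything falls off the work surface, if the arm or the gripper's body presses on something with over 40 N, if the wrist force passes 120 N, or if a joint passes its speed limit or range.

### The arm

A 7-joint arm with a two-finger parallel gripper is mounted at the origin on the work surface. World frame = base frame: x ahead of the robot, y to its left, z up, the work surface at z = 0. Lengths are in m, angles in degrees, forces in N, time in s.
With the tool pointing down it reaches from about 0.425 to 1.025 m from the base axis. Payload 9.4 kg.
Tool frame: the origin (TCP) lies at the very end of the fingers, on their centre line; the grasp point (between the pads) lies 19 mm behind it (env.grip_point_offset is the z of the grasp point in the tool frame, in m); z points along the fingers, y is the line along which they close (so a half turn about z gives the same grasp; the last joint's range is limited). The gripper opens to 93 mm and grips with 3 to 60 N. Pads are 15 mm wide; open, the fingers measure 128 mm over their backs; the gripper's body (75 mm by 188 mm) begins 65 mm behind the grasp point.
Start: joints at [-69.311, 34.337, -0.143, 91.639, 0.103, 54.024, -4.572], TCP at [0.307, 0.657, 0.219] pointing down, gripper open.
Joint ranges: [-147.43, 147.43], [-19.82, 112.94], [-74.19, 73.91], [6.32, 146.72], [-59.91, 239.91], [6.04, 106.73], [-150.56, 150.56]. Speed limits (degrees/s): [127.2, 127.2, 172.46, 172.46, 180, 180, 180].

### API

Orientations are given as [roll, pitch, yaw] about the fixed x, y, z axes, in that order (R = Rz(yaw) Ry(pitch) Rx(roll)).
In Python, from station import env, hand, kinematics, camera, job, status gives the robot as it stands. Calls block until the motion is done:
- env.goto(position, orientation): joint-space move of the TCP to a pose.
- env.move_l(position, ori=None, velocity=0.15): straight line of the TCP; ori=None keeps the orientation; velocity is the mean speed in m/s.
- env.movej(angles): joint-space move.
- hand.gripper_to(opening): finger opening in m; the grip force is fixed at half the most; returns when the fingers have stopped.
- env.sleep(seconds).
- kinematics.ik(position, orientation): joint angles nearest the present ones, or None.
- camera(name): name is "scene" or "top" or "wrist"; returns a dict with "image" (384x512x3 uint8, red, green, blue), "vfov" (degrees; the focal length in pixels is half the picture's height over the tangent of half this angle, whatever the lens; pixels are square), "cx", "cy" (the principal point, pixels), "world_to_cam" (4x4, takes a point from world to camera coordinates). Camera axes: x right, y down, z forward; pixel columns grow to the right and rows downward; lengths in m; the calibration is good to about 2 mm. A picture is of the moment at which its call begins. There is no depth.
A pose or a line that the arm cannot do raises env.MotionError and nothing moves.
- job.close_job(): hands the job in; it is judged then, once.
Readings, each from a call of its own:
- status.read_t(): time.
- status.read_q(): joint angles.
- status.read_joint_velocities(): joint speeds.
- status.read_joint_torque(): joint torques, N m.
- status.read_position(): TCP position.
- status.read_eef_rot(): TCP orientation.
- status.read_force(): force on the tool from outside, world axes, zero at the start.
- status.read_wrist_torque(): the same for the moment, N m.
- status.read_grip_width(): finger opening in m.
- status.read_gripper_force(): force on a finger pad.
Only numpy, scipy, OpenCV 4.12 (cv2) and the standard library are available. Lean on these libraries where they do the work, as an engineer would, in place of code of your own. Each camera call takes 0.05 s, during which the arm holds its last target. There are 200 camera calls.

## Working session

There is one attempt and no reset: what is moved stays moved. The work goes in short steps, each a Python script; the robot and the scene stay as the last script left them, time stands still between calls to the robot, and variables do not carry over. Pictures are saved under pics/ and viewed, at most 10 in all, crops included, and the job is handed in when it is done.

```bash
mkdir -p pics; ls; python3 - <<'E'
from station import *
import cv2,numpy as np
ims=[]
for n in("scene","top"):
    c=camera(n);cv2.imwrite(f"pics/{n}_raw.png",c["image"][...,::-1]);np.savez(f"pics/{n}.npz",**c)
    print(n,c["vfov"],c["cx"],c["cy"],np.round(c["world_to_cam"],3).tolist());ims.append(c["image"][...,::-1])
cv2.imwrite("pics/p1.png",cv2.resize(ims[0],(800,600)));cv2.imwrite("pics/p2.png",cv2.resize(ims[1],(800,600)))
print(status.read_t(),status.read_force(),env.grip_point_offset,status.read_eef_rot())
E
```

```text
pics
scene 43.82503671353402 249.21179477178435 189.0502071468286 [[-0.656, 0.754, -0.014, 0.333], [0.626, 0.533, -0.569, -0.249], [-0.422, -0.383, -0.822, 1.458], [0.0, 0.0, 0.0, 1.0]]
top 56.400236231961216 252.7244956690413 188.98056150865162 [[-0.021, -0.999, 0.042, -0.013], [-0.989, 0.014, -0.149, 0.54], [0.148, -0.045, -0.988, 0.823], [0.0, 0.0, 0.0, 1.0]]
0.1 [ 1.04729263 -0.44462103 -0.54324553] -0.0188 [-1.79920138e+02  7.66976692e-03  1.54916667e+02]
```

View pics/p1.png

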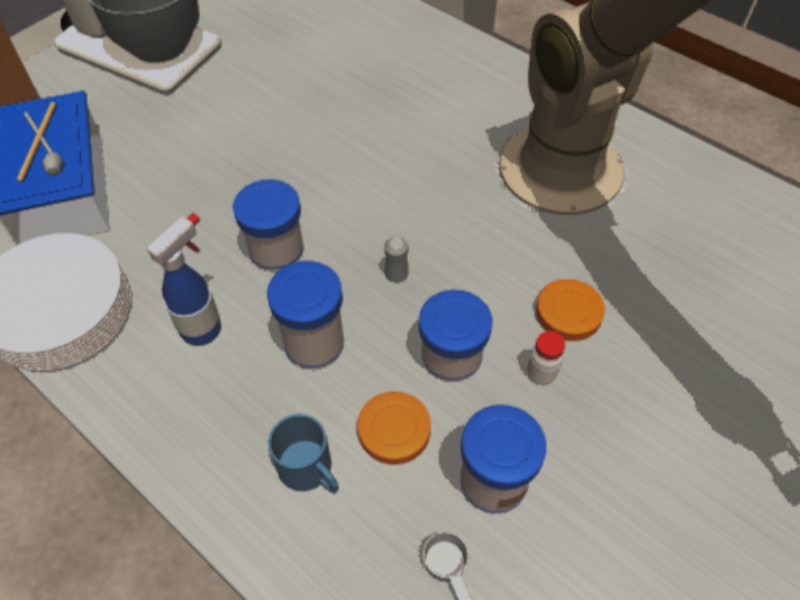

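View pics/p2.png

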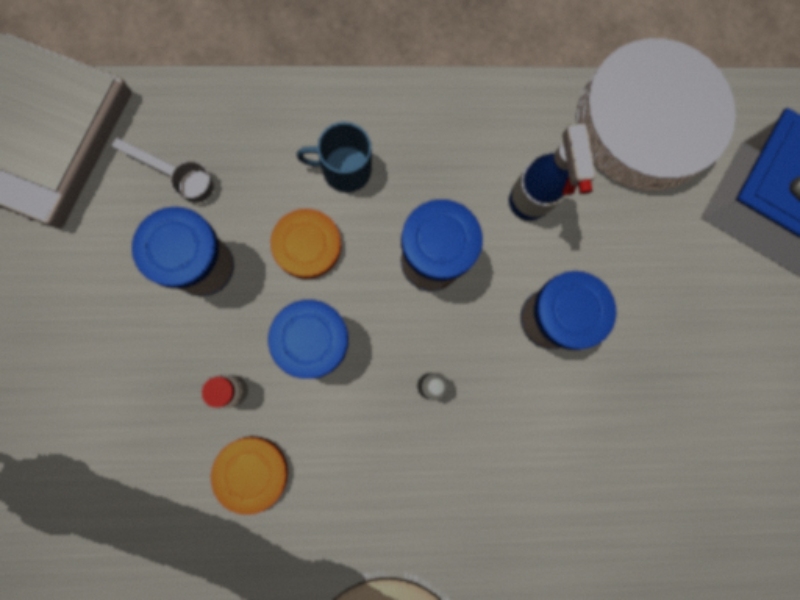

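The scene view shows four blue lids (800x600 px) at (267,205), (306,293), (456,322) and (503,445). In the top view the same lids are at (576,309), (441,238), (308,338) and (175,245). The spray bottle stands close to two of them.

```bash
cat > tri.py <<'E'
import cv2,numpy as np
def ray(c,u,v):
    f=192/np.tan(np.radians(float(c["vfov"])/2)); T=c["world_to_cam"]
    d=T[:3,:3].T@np.array([(u-c["cx"])/f,(v-c["cy"])/f,1]); return -T[:3,:3].T@T[:3,3], d/np.linalg.norm(d)
def blobs(im):
    h=cv2.cvtColor(im,cv2.COLOR_RGB2HSV)
    m=cv2.inRange(h,(105,150,90),(125,255,255)); m=cv2.morphologyEx(m,cv2.MORPH_OPEN,np.ones((3,3)))
    n,l,s,c=cv2.connectedComponentsWithStats(m); out=[]
    for i in range(1,n):
        if s[i,4]>300:
            k,_=cv2.findContours((l==i).astype(np.uint8),0,1); out.append((c[i],s[i],cv2.fitEllipse(cv2.convexHull(k[0]))))
    return out
def meet(a,b):
    (p,d),(q,e)=a,b; s=np.linalg.lstsq(np.c_[d,-e],q-p,rcond=None)[0]
    x,y=p+s[0]*d,q+s[1]*e; return (x+y)/2,np.linalg.norm(x-y)
if __name__=="__main__":
    S=np.load("pics/scene.npz");T=np.load("pics/top.npz")
    def near(L,u,v): return min(L,key=lambda b:np.hypot(*(np.array(b[0])-[u*.64,v*.64])))
    bs,bt=blobs(S["image"]),blobs(T["image"])
    for s,t in [((267,205),(576,309)),((306,293),(441,238)),((456,322),(308,338)),((503,445),(175,245))]:
        a,b=near(bs,*s),near(bt,*t)
        X,g=meet(ray(S,*a[0]),ray(T,*b[0])); f=192/np.tan(np.radians(28.2))
        print(X.round(4),round(g,4),a[1],b[1],"diam",(b[2][1][1]/f*(T["world_to_cam"]@np.r_[X,1])[2]).round(4))
    for n,s,t in [("spraytop",(176,238),(578,145)),("shaker",(396,245),(433,385)),("spice",(549,344),(218,392))]:
        X,g=meet(ray(S,s[0]*.64,s[1]*.64),ray(T,t[0]*.64,t[1]*.64));print(n,X.round(3),round(g,4))
E
python3 tri.py
```

```text
[ 0.5035 -0.2743  0.125 ] 0.0016 [ 150  115   41   32 1053] [ 345  174   49   49 1893] diam 0.1104
[ 0.6008 -0.0837  0.1532] 0.0022 [ 171  168   47   39 1462] [ 258  128   50   50 1983] diam 0.1082
[0.4704 0.1031 0.1081] 0.0017 [ 269  186   46   40 1435] [ 172  193   50   49 1940] diam 0.1093
[0.5981 0.2824 0.1385] 0.0023 [ 296  260   53   50 2117] [  85  133   52   50 2034] diam 0.1112
spraytop [ 0.692 -0.241  0.243] 0.0092
shaker [ 0.403 -0.073  0.083] 0.0018
spice [0.4   0.23  0.088] 0.0023
```

```bash
cat > h.py <<'E'
from station import *
import cv2,numpy as np
LID=dict(a=(.5035,-.2743,.125),b=(.6008,-.0837,.1532),c=(.4704,.1031,.1081),d=(.5981,.2824,.1385))
ORI=[180,0,90]
def fz(n=4): return np.mean([status.read_force()[2] for _ in range(n)])
def snap(n,f): 
    im=camera(n)["image"]; cv2.imwrite(f"pics/{f}.png",im[...,::-1]); return im
def press(x,y,z0,f0,stop,coarse=.001,fine=.0004,maxd=.025):
    """step straight down until force>stop; log (z, F)"""
    z=z0;log=[]
    while z>z0-maxd:
        F=fz()-f0; log.append((status.read_position()[2]*1e3,F))
        if F>stop: break
        z-= coarse if F<1 else fine
        env.move_l([x,y,z],velocity=.02)
    return z,np.array(log)
E
python3 - <<'E'
from h import *
x,y,z=LID['d']
t=status.read_t
hand.gripper_to(0);print(t())
env.goto([x,y+.034,z+.06],ORI);print(t(),status.read_q(),status.read_position())
snap("wrist","w_d0");print([status.read_force()[2].round(2) for _ in range(6)],t())
t0=t();env.move_l([x,y+.034,z+.02],velocity=.1);print(t()-t0)
t0=t();env.move_l([x,y+.034,z+.019],velocity=.02);print(t()-t0,fz(),t()-t0,status.read_position())
cv2.imwrite("pics/p3.png",np.hstack([cv2.imread("pics/w_d0.png")]))
E
```

```text
1.55
3.1917 [-43.08653447  32.88273708  16.01714588 100.23680978 -11.61768804
  48.49688522 -21.58187901] [0.59718644 0.31847847 0.19838456]
[np.float64(-0.11), np.float64(-0.11), np.float64(-0.11), np.float64(-0.11), np.float64(-0.11), np.float64(-0.11)] 3.2417
0.5500000000000003
0.24999999999999956 0.44295426830210344 0.24999999999999956 [0.59837132 0.31651048 0.15805277]
```

View pics/p3.png

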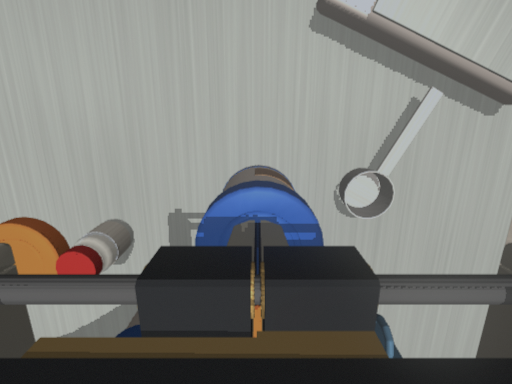

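The wrist view shows lid D's blue ring around (258,240), behind the closed fingertips, so the fingers are over its edge as planned. Next I press lid D.

```bash
cat >> h.py <<'E'
def probe(k,side=1,stop=8):
    x,y,z=LID[k]; y+=.034*side
    if status.read_position()[2]<.21 and np.hypot(*(np.array(status.read_position())[:2]-[x,y]))>.01:
        p=status.read_position(); env.move_l([p[0],p[1],max(.2,p[2])],velocity=.25)
    env.goto([x,y,z+.03],ORI); snap("scene",f"s_{k}0"); 
    env.move_l([x,y,z+.012],velocity=.1); f0=fz()
    zz,log=press(x,y,z+.012,f0,stop); snap("scene",f"s_{k}1"); snap("wrist",f"w_{k}1")
    print(k,status.read_t(),f0.round(2),"pos",np.round(status.read_position(),4),"cmd",round(zz,4));print(log.round(2).tolist())
    env.move_l([x,y,z+.02],velocity=.15)
    a,b=[cv2.imread(f"pics/s_{k}{i}.png") for i in(0,1)]
    return a,b
E
python3 -c "
from h import *
probe('d')"
```

```text
d 7.025 0.41 pos [0.5984 0.3167 0.1442] cmd 0.1433
[[149.56, 0.0], [149.76, -0.02], [148.57, 0.69], [147.45, -0.23], [146.48, 0.71], [145.46, -0.66], [144.71, 1.79], [144.46, 4.8], [144.31, 6.77], [144.2, 8.97]]
```

```bash
python3 - <<'E'
import cv2,numpy as np
a,b=[cv2.resize(cv2.imread(f"pics/s_d{i}.png")[245:335,270:370],(400,360)) for i in(0,1)]
w=cv2.imread("pics/w_d1.png")[100:300,150:370]
cv2.imwrite("pics/p4.png",np.hstack([a,b]))
cv2.imwrite("pics/p5.png",cv2.resize(w,(660,600)))
E
```

```text
(no output)
```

View pics/p4.png

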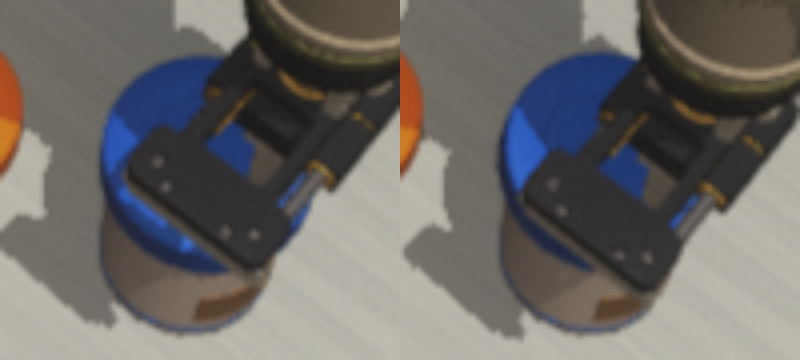

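The left crop is before the press and the right one during it. Lid D's far rim seems to rise from row 57 to row 53, about 1 px in the raw image, which suggests rocking. I'll measure that, then re-press D with finer steps to confirm.

```bash
python3 - <<'E'
from h import *
def edge(a): # subpixel upper rim of lid d
    g=a[250:275,296:322].astype(float); s=g[...,0]-g[...,2]; 
    return [np.interp(60,s[:,j],np.arange(25)).round(2) if 1 else 0 for j in range(0,26,5)]
print(*[edge(cv2.imread(f"pics/s_d{i}.png")) for i in(0,1)],sep="\n")
x,y,z=LID['d'];y-=.034
p=status.read_position();
env.move_l([x,y,.160],velocity=.15);env.move_l([x,y,.1490],velocity=.1);env.sleep(.1)
zc=.149;log=[]
for i in range(25):
    F=[]
    for _ in range(4): F.append(status.read_force()[2]);env.sleep(.02)
    log.append((zc*1e3,status.read_position()[2]*1e3,np.mean(F)))
    if log[-1][2]-log[0][2]>7: break
    zc-=.0006; env.move_l([x,y,zc],velocity=.02)
snap("scene","s_d2")
print(edge(cv2.imread("pics/s_d2.png")))
env.move_l([x,y,.160],velocity=.15)
print(np.round(log,2).tolist(),status.read_t())
E
```

```text
[np.float64(24.0), np.float64(17.7), np.float64(13.38), np.float64(10.82), np.float64(9.67), np.float64(24.0)]
[np.float64(24.0), np.float64(16.9), np.float64(12.29), np.float64(9.76), np.float64(8.64), np.float64(24.0)]
[np.float64(24.0), np.float64(24.0), np.float64(24.0), np.float64(24.0), np.float64(24.0), np.float64(24.0)]
[[149.0, 149.14, 0.25], [148.4, 148.52, 0.34], [147.8, 147.79, 0.11], [147.2, 147.22, 0.35], [146.6, 146.64, 0.78], [146.0, 146.01, 0.57], [145.4, 145.42, 1.55], [144.8, 145.06, 4.77], [144.2, 144.82, 8.98]] 11.1417
```

The far rim rose about 1.05 px while pressed. The force stayed under 1 N over roughly 3 mm and then went hard, with no 4 N/mm give like a seated lid. So D is the unseated lid. Before pressing its middle I'll refine the centre.

```bash
python3 - <<'E'
import numpy as np,cv2
from scipy.optimize import least_squares
from tri import ray
T=np.load("pics/top.npz");h=cv2.cvtColor(T["image"],cv2.COLOR_RGB2HSV)
m=cv2.inRange(h,(105,150,90),(125,255,255));n,l,s,c=cv2.connectedComponentsWithStats(m)
i=l[157,112];k,_=cv2.findContours((l==i).astype(np.uint8),0,1)
P=[]
for u,v in k[0][:,0]:
    o,d=ray(T,u,v);P.append((o+d*(.148-o[2])/d[2])[:2])
P=np.array(P);nad=o[:2];out=(P.mean(0)-nad)/np.linalg.norm(P.mean(0)-nad)
Q=P[(P-P.mean(0))@out>-.01]
r=least_squares(lambda q:np.hypot(*(Q-q[:2]).T)-q[2],[*P.mean(0),.055]);print(nad,r.x,P.min(0),P.max(0))
E
```

```text
[0.41152971 0.0159608 ] [0.59605168 0.2804284  0.05226496] [0.54242653 0.22696724] [0.64821865 0.33304297]
```

```bash
python3 - <<'E'
from h import *
x,y=.598,.2825
env.move_l([x,y,.155],velocity=.1);env.move_l([x,y,.150],velocity=.05);env.sleep(.2);f0=fz()
zc=.150;log=[]
while zc>.138:
    F=fz()-f0;log.append((zc*1e3,status.read_position()[2]*1e3,F))
    if F>27 or (F>21 and log[-1][1]<144.8): break
    zc-=.0005; env.move_l([x,y,zc],velocity=.02)
print(np.round(log,2).tolist());env.sleep(.5);print(fz()-f0,status.read_position(),status.read_t());snap("scene","s_d3")
E
```

```text
[[150.0, 150.13, 0.0], [149.5, 149.54, 1.24], [149.0, 148.96, 0.84], [148.5, 148.43, 0.93], [148.0, 147.97, 0.2], [147.5, 147.47, 0.52], [147.0, 147.21, 2.47], [146.5, 147.04, 6.89], [146.0, 146.94, 9.09], [145.5, 146.63, 12.28], [145.0, 146.23, 12.78], [144.5, 145.76, 12.93], [144.0, 145.29, 13.7], [143.5, 144.84, 12.1], [143.0, 144.31, 13.36], [142.5, 143.82, 13.01], [142.0, 143.32, 13.19], [141.5, 143.12, 15.95], [141.0, 143.01, 19.5], [140.5, 142.93, 23.63]]
22.167808209175078 [0.59827395 0.28258857 0.14295887] 17.3333
```

The lid started to slide at about 13 N, travelled 4 mm (147.1 to 143.1 mm) and met a hard stop. The arm is now holding it down with a steady 22 N.

```bash
python3 -c "
from h import *
print(status.read_force(),status.read_position(),status.read_t())
print(job.close_job())"
```

```text
[-6.38084149 -2.23507059 23.05894156] [0.59823819 0.28259468 0.14296911] 17.3833
the job is handed in; nothing more can be done
None
```

Lid D was the one that rocked (the first lid I pressed, so A–C were not touched); I pressed it 4 mm down to its hard stop and handed the job in at 17.4 s with the fingertips still holding it at about 22 N.

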